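# Stock the gravity-feed slides, pale to dark

## Task

Stock the two sloping gravity-feed slides for service, palest at the front stop and darkest last: in the narrow slide the white shaker, then the olive-green, then the red; in the wide slide the tan tub, then the red tub. Set each one upright in its lane and let it slide down until it rests against the stop or the one ahead. Leave everything else on the table where it is.

Things in the scene. Friction and masses are not known exactly. Their poses are not given: they have to be found in the camera images.
- white_shaker: White (palest) shaker, glass with a pale perforated cap, standing; 86 mm high, body 43 mm across up to 62 mm high and cap 40 mm above that; 0.13 kg. Origin: centre of its underside, z up its axis.
- olive_shaker: Olive-green shaker, glass with a pale perforated cap, standing; 86 mm high, body 47 mm across up to 62 mm high and cap 40 mm above that; 0.13 kg. Origin: centre of its underside, z up its axis.
- red_shaker: Dark red shaker, glass with a pale perforated cap, standing; 86 mm high, body 45 mm across up to 62 mm high and cap 40 mm above that; 0.13 kg. Origin: centre of its underside, z up its axis.
- tan_tub: Round lidded deli tub, tan (mustard) sides white snap lid with a round tan sticker, standing; 56 mm high, 65 mm across (lid rim 68 mm across, top 5 mm); 0.14 kg. Origin: centre of its underside, z up its axis.
- red_tub: Round lidded deli tub, red sides white snap lid with a round red sticker, standing; 56 mm high, 65 mm across (lid rim 68 mm across, top 5 mm); 0.14 kg. Origin: centre of its underside, z up its axis.
- narrow_slide: Narrower black roller slide, fixed; lane 54 mm wide, 215 long, 3 mm rails 14 mm above its floor, clear stop 48 mm high. Origin on the table under mid-lane; +x from stop to tail, y across, z up. Floor rises 14 deg to +x: z 16 mm at the stop face (x -104 mm), 68 at the tail. Slick: things let go upright on the floor slide down to the stop or thing ahead. Resting origins x -83, -40, +5 mm.
- wide_slide: Wider black roller slide, fixed; lane 76 mm wide, 215 long, 3 mm rails 14 mm above its floor, clear stop 34 mm high. Origin on the table under mid-lane; +x from stop to tail, y across, z up. Floor rises 14 deg to +x: z 16 mm at the stop face (x -104 mm), 68 at the tail. Slick: things let go upright on the floor slide down to the stop or thing ahead. Resting origins x -73, -7 mm.
- tin: Bystander: food tin with a cream and red label, 57 mm across, 72 mm high, standing; origin: centre of its underside.
- timer: Bystander: round kitchen timer, white base with red dial, 62 mm across, 40 mm high; origin: centre of its underside.
- clip: Bystander: red bag clip lying flat, 117 mm long (along its y), 10 mm wide, 12 mm high; origin: about its middle, on the table.
Mind the look-alikes: they are no part of the job. What is shaped like the white_shaker but blue is not meant.

How it is judged (in metres and radians):
At the end, for the whole second after the job is handed in: Narrow slide from the stop up: white, olive-green, red shaker; wide slide: tan, then red tub. Each within 10 mm along the lane of its slid-home place and 15 mm of the lane's midline, within 0.35 rad of vertical (the lane slopes 0.24), at rest (x of white_shaker in the frame of narrow_slide between -0.0934 and -0.0734 m and y of white_shaker in the frame of narrow_slide between -0.015 and 0.015 m and angle between each of white_shaker, olive_shaker, red_shaker, tan_tub, red_tub's own z axis and vertical below 0.35 rad and linear speed of each of white_shaker, olive_shaker, red_shaker, tan_tub, red_tub below 0.02 m/s and x of olive_shaker in the frame of narrow_slide between -0.0496 and -0.0296 m and y of olive_shaker in the frame of narrow_slide between -0.015 and 0.015 m and x of red_shaker in the frame of narrow_slide between -0.0047 and 0.0153 m and y of red_shaker in the frame of narrow_slide between -0.015 and 0.015 m and x of tan_tub in the frame of wide_slide between -0.0828 and -0.0628 m and y of tan_tub in the frame of wide_slide between -0.015 and 0.015 m and x of red_tub in the frame of wide_slide between -0.0168 and 0.0032 m and y of red_tub in the frame of wide_slide between -0.015 and 0.015 m); the robot touches nothing.
It fails at once if a bystander (tin, timer or clip) is moved by more than 30 mm (distance of any of tin, timer, clip from where it was at the start of the episode above 0.03 m).
It also fails if it takes over 115 s, if anything falls off the work surface, if the arm or the gripper's body presses on something with over 40 N, if the wrist force passes 120 N, or if a joint passes its speed limit or range.

## Robot

A 6-joint arm with a two-finger parallel gripper is mounted at the origin on a cart in front of the work surface, level with it; the furniture and walls round the work are solid. World frame = base frame: x ahead of the robot, y to its left, z up, the work surface at z = 0. Lengths are in m, angles in degrees, forces in N, time in s.
With the tool pointing down it reaches from about 0.35 to 0.85 m from the base axis. Payload 8.1 kg.
Tool frame: the origin (TCP) lies midway between the tips of the shut fingers; the grasp point (between the pads) lies 19 mm behind it; z points along the fingers, y is the line along which they close (so a half turn about z gives the same grasp; the last joint's range is limited). The gripper opens to 93 mm and grips with 3 to 60 N. Pads are 15 mm wide; open, the fingers measure 128 mm over their backs; the gripper's body (75 mm by 188 mm) begins 65 mm behind the grasp point.
Start: joints at [-75.195, 7.471, 85.268, -0, 87.261, -4.893], TCP at [0.202, -0.565, 0.219] pointing down, gripper open.
Joint ranges: [-169.43, 169.43], [-51.17, 129.36], [1.28, 143.12], [-76.62, 256.62], [0, 156.53], [-152.29, 152.29]. Speed limits (degrees/s): [136.94, 136.94, 159.86, 180, 180, 180].

## Interface

Orientations are given as a 3x3 rotation matrix whose columns are the frame's x, y, z axes.
In Python, from rig import readout, eyes, order, spotter gives the robot as it stands.
- The arm moves only by the shell command python3 -m creep 'ROWS' [FORCE]. ROWS is rows parted by semicolons, their numbers by spaces, 1 to 8 of them, each of 5 numbers: the finger opening in m, then dx, dy, dz in m, then a turn about the tool's z in degrees; each row is the pose to reach, as a shift and turn from the pose commanded when the command began, along the tool's axes at that moment; what a row does not reach only later rows make up. A row lasts 1/12 s, in which the tool goes at most 0.0417 m and 7.16 degrees, less where a joint would pass 70% of its speed; a pose out of reach is approached as far as the arm can. The fingers move at their own pace and stop on an object; FORCE is the grip in N (left out, the last holds). Time passes only in rows, so rows that do not move let the fingers close. It prints the time, the measured TCP pose, the force, the opening and the grip force at its end.
- readout.sense(): the state, without advancing time (a new reading comes with each control period).
- eyes.camera(name): name is "scene" or "top" or "wrist"; returns a dict with "image" (420x560x3 uint8, red, green, blue), "z_map" (420x560 float32, m along the optical axis (not along the pixel's ray), 0 where there is no reading), "mtx" (3x3 intrinsics, pixels), "dist" ([k1, k2, p1, p2, k3] as OpenCV has them; the pictures are not rectified), "extrinsics" (4x4, takes a point from world to camera coordinates); the wrist camera has in their place "tool_from_camera" (4x4, takes a point from camera to tool coordinates, whose origin is the TCP and whose axes are the flange's). Camera axes: x right, y up, looking along -z (the intrinsics and any distortion apply to the point x, -y, -z); pixel columns grow to the right and rows downward; lengths in m; the calibration is good to about 2 mm. A picture is of the moment at which its call begins: read the wrist's pose just before it.
- order.finish_job(): hands the job in; it is judged then, once.
Trained networks look in a picture, given as the dict that the camera call returned (one of the last four; its "shot" number tells which), for a name from the list of things; names that differ only in an ending like _2 or _b are one class to them, and where a whole thing is asked for, a point or a joint stands for the part that bears it (a point fixed in the world has none). Each returns a list of dicts, best first, with "p" (0 to 1); they miss things now and then, are a little off and sometimes report something else, mostly with a low value. They report only what shows in the picture. A call takes as long as a camera call. They do not tell look-alikes from the thing itself.
- spotter.recognise(target, picture): "location" ([x, y, z] in m, in the coordinates of the camera as it stood for that picture, good to about 4 mm: the middle of the surface that is visible of it).
The state is a dict: "clock": time; "joint_positions": joint angles; "joint_vel": joint speeds; "effort": joint torques, N m; "position": TCP position; "tcp_rot": TCP orientation; "contact_force": force on the tool from outside, world axes, zero at the start; "wrist_torque": the same for the moment, N m; "gripper_width": finger opening in m; "finger_force": force on a finger pad.
Only numpy, scipy, OpenCV 4.12 (cv2) and the standard library are available. Lean on these libraries where they do the work, as an engineer would, in place of code of your own. Each camera call takes 0.05 s, during which the arm holds its last target. There are 200 camera calls.

## Working session

There is one attempt and no reset: what is moved stays moved. The work goes in short steps, Python scripts to look and compute and a shell command to move; the robot and the scene stay as the last step left them, time stands still between calls to the robot, and variables do not carry over. Pictures are saved under pics/ and viewed, at most 14 in all, crops included, and the job is handed in when it is done.

```bash
mkdir -p pics; ls
cat > h.py <<'E'
import numpy as np, cv2
from rig import readout, eyes, order, spotter
def towld(c,p):
    p=np.append(p,1)
    if 'extrinsics' in c: return (np.linalg.inv(c['extrinsics'])@p)[:3]
    t=c['tool_from_camera']@p; s=c['state']
    return np.array(s['tcp_rot'])@t[:3]+np.array(s['position'])
def shot(n,f=None):
    s=readout.sense(); c=eyes.camera(n); c['state']=s
    if f: cv2.imwrite('pics/'+f,c['image'][:,:,::-1])
    return c
def cloud(c):
    z=c['z_map']; h,w=z.shape; u,v=np.meshgrid(np.arange(w),np.arange(h))
    n=cv2.undistortPoints(np.stack([u,v],-1).reshape(-1,1,2).astype(float),np.array(c['mtx']),np.array(c['dist'])).reshape(h,w,2)
    P=np.stack([n[...,0]*z,-n[...,1]*z,-z,np.ones_like(z)],-1)
    if 'extrinsics' in c: W=P@np.linalg.inv(c['extrinsics']).T
    else:
        s=c['state'];T=np.eye(4);T[:3,:3]=s['tcp_rot'];T[:3,3]=s['position'];W=P@(T@c['tool_from_camera']).T
    W=W[...,:3]; W[z==0]=np.nan; return W
E
python3 - <<'E'
from h import *
np.set_printoptions(precision=4,suppress=True)
s=readout.sense();print(s['position'],np.array(s['tcp_rot']),s['clock'])
for n in ['scene','top']:
    c=shot(n,n+'1.png')
    for t in "white_shaker olive_shaker red_shaker tan_tub red_tub narrow_slide wide_slide tin timer clip".split():
        print(n,t,[(round(float(d['p']),2),towld(c,d['location']).round(3)) for d in spotter.recognise(t,c)][:4])
    W=cloud(c); np.save(n+'W.npy',W); np.save(n+'I.npy',c['image'])
E
```

```text
pics
[ 0.2021 -0.5643  0.2176] [[ 0.9415  0.3371 -0.0005]
 [ 0.3371 -0.9415  0.0018]
 [ 0.0001 -0.0019 -1.    ]] 0.0
scene white_shaker []
scene olive_shaker [(0.78, array([ 0.444, -0.209,  0.05 ])), (0.45, array([ 0.501, -0.352,  0.05 ]))]
scene red_shaker [(0.74, array([ 0.578, -0.228,  0.045])), (0.37, array([ 0.5  , -0.35 ,  0.052]))]
scene tan_tub [(0.53, array([0.526, 0.324, 0.038]))]
scene red_tub [(0.56, array([ 0.499, -0.353,  0.052]))]
scene narrow_slide [(0.68, array([0.558, 0.177, 0.046]))]
scene wide_slide [(0.93, array([ 0.559, -0.024,  0.05 ]))]
scene tin [(0.84, array([ 0.644, -0.389,  0.049]))]
scene timer [(0.67, array([ 0.351, -0.141,  0.024]))]
scene clip [(0.82, array([ 0.371, -0.275,  0.009]))]
top white_shaker [(0.72, array([0.492, 0.439, 0.081])), (0.61, array([0.43 , 0.347, 0.082])), (0.56, array([0.36 , 0.413, 0.079]))]
top olive_shaker [(0.49, array([ 0.462, -0.196,  0.082]))]
top red_shaker [(0.68, array([ 0.594, -0.215,  0.079]))]
top tan_tub [(0.61, array([0.541, 0.342, 0.06 ]))]
top red_tub [(0.69, array([ 0.518, -0.342,  0.054]))]
top narrow_slide [(0.8, array([0.57 , 0.183, 0.044]))]
top wide_slide [(0.61, array([ 0.564, -0.016,  0.047]))]
top tin [(0.94, array([ 0.66 , -0.381,  0.064]))]
top timer [(0.79, array([ 0.371, -0.132,  0.032]))]
top clip [(0.5, array([ 0.368, -0.28 ,  0.008]))]
```

View pics/top1.png

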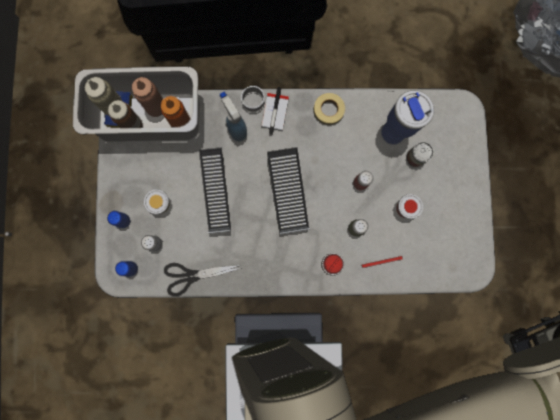

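View pics/scene1.png

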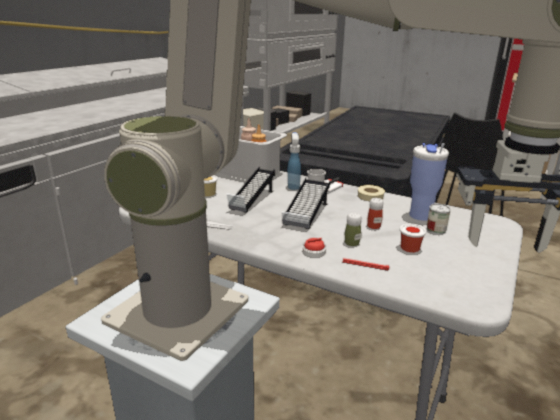

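The top view shows the narrow slide at about (215,191), the wide slide at (288,191), the white shaker at (148,242) with two blue look-alikes beside it, the tan tub at (156,202), the olive shaker at (359,227), the red shaker at (364,181) and the red tub at (410,207). Next I'll fit the geometry.

Run:
```python
from h import *
np.set_printoptions(precision=4,suppress=True)
W=np.load('topW.npy');I=np.load('topI.npy')
for n,x,y,zl in [('white',.43,.347,.07),('olive',.462,-.196,.07),('red',.594,-.215,.07),('tan',.541,.342,.048),('redtub',.518,-.342,.048),('tin',.66,-.381,.05),('timer',.371,-.132,.015),('clip',.368,-.28,.006)]:
    m=(np.hypot(W[...,0]-x,W[...,1]-y)<(.045 if n!='clip' else .08))&(W[...,2]>zl)
    P=W[m]; 
    (cx,cy),r=cv2.minEnclosingCircle(P[:,:2].astype(np.float32))
    print(n,m.sum(),P.mean(0),P[:,2].max(),'circ',cx,cy,r)
T=W[150:250,250:340];print('table z',np.nanmedian(W[110:130,350:380,2]))
for n,x,y in [('narrow',.57,.183),('wide',.564,-.016)]:
    m=(abs(W[...,0]-x)<.14)&(abs(W[...,1]-y)<.07)&(W[...,2]>.012)&(W[...,2]<.12)
    k,l,st,_=cv2.connectedComponentsWithStats(m.astype(np.uint8));i=1+np.argmax(st[1:,4]);P=W[l==i]
    r=cv2.minAreaRect(P[:,:2].astype(np.float32));print(n,len(P),r,cv2.boxPoints(r))
    for xx in np.arange(.44,.70,.02):
        q=P[abs(P[:,0]-xx)<.01]
        if len(q):print(round(xx,2),q[:,1].min(),q[:,1].max(),np.percentile(q[:,2],[10,50,95]))
# residual of horizontal offset at table: n/a
c=cv2.resize(I[130:250,90:330],None,fx=3.2,fy=3.2,interpolation=cv2.INTER_CUBIC)[:,:,::-1]
cv2.imwrite('pics/crop1.png',c)
```

```text
white 194 [0.4291 0.3546 0.0831] 0.09398321141200938 circ 0.42939573526382446 0.3563884496688843 0.020549049600958824
olive 183 [ 0.4647 -0.2031  0.0819] 0.08984205065481077 circ 0.4658607244491577 -0.20462796092033386 0.020617537200450897
red 183 [ 0.594  -0.2218  0.0818] 0.09096390117087383 circ 0.5951683521270752 -0.223812535405159 0.02079952508211136
tan 493 [0.5411 0.3423 0.0555] 0.0635222589318527 circ 0.5406050682067871 0.3427101671695709 0.03475552424788475
redtub 489 [ 0.5201 -0.3479  0.0544] 0.06182048647737193 circ 0.5199201703071594 -0.34759390354156494 0.035141777247190475
tin 380 [ 0.6663 -0.3845  0.0668] 0.07753322002343732 circ 0.6678657531738281 -0.38450726866722107 0.030147066339850426
timer 373 [ 0.3677 -0.1352  0.0288] 0.04492635594112926 circ 0.3671763837337494 -0.13632315397262573 0.031179286539554596
clip 142 [ 0.3722 -0.2756  0.0096] 0.015803609363246096 circ 0.3655659258365631 -0.2780103087425232 0.0768769234418869
table z -0.0007961083715831707
narrow 1917 ((0.5705576539039612, 0.18441322445869446), (0.2303980588912964, 0.06089195981621742), 5.57220792770385
[... 1197 characters left out ...]
0.0331]
0.5 -0.06709631683228194 0.017679703939537047 [0.02   0.0241 0.0367]
0.52 -0.064500851936377 0.020247479995872526 [0.0245 0.0295 0.0395]
0.54 -0.06169766013824478 0.022778873679909033 [0.0296 0.0342 0.0464]
0.56 -0.05886879816156193 0.0253414696792143 [0.0349 0.0394 0.0511]
0.58 -0.05362873089853669 0.02784161193512648 [0.0397 0.0436 0.0567]
0.6 -0.05080157848222416 0.030317826666854092 [0.0447 0.0495 0.0623]
0.62 -0.04813043522298291 0.03533091681059481 [0.0505 0.0542 0.0665]
0.64 -0.045619882504960685 0.03782970754539025 [0.0551 0.0593 0.0722]
0.66 -0.043110798103500755 0.04033998874548679 [0.0601 0.0643 0.0765]
0.68 -0.040366491034371996 0.040220962422417995 [0.0641 0.0683 0.0788]
```

View pics/crop1.png

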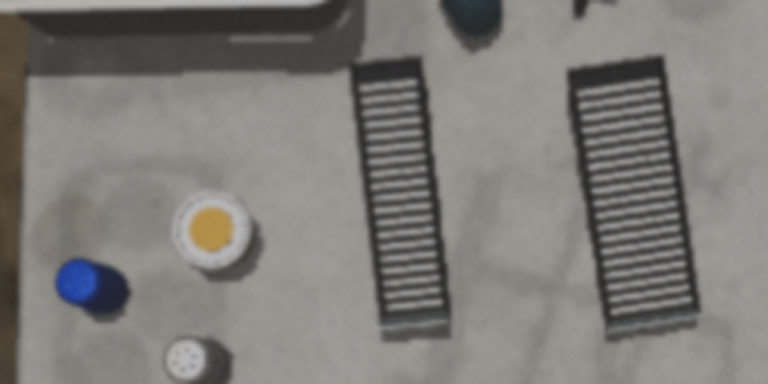

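The stops are at the low-x end. The narrow lane midline is y≈.1837+.0925(x−.57) and the wide lane midline is y≈−.0147+.147(x−.57). I'll move over the narrow slide and check both with the wrist camera.

```bash
cat > go.py <<'E'
import sys
from h import *
# usage: go.py x y z yaw [n]: shift & turn from the present pose
x,y,z,yaw=map(float,sys.argv[1:5]); s=readout.sense(); R=np.array(s['tcp_rot'])
d=R.T@(np.array([x,y,z])-s['position']); y0=np.degrees(np.arctan2(R[1,0],R[0,0]))
t=y0-yaw
print('now',np.round(s['position'],4),'yaw',round(y0,2),'t',s['clock'],'shift',d.round(4),'turn',round(t,2),'rows',np.linalg.norm(d)/.0417)
E
R='0.093 0.218 -0.196 -0.04 0'
python3 -m creep '0.093 .03 -.025 -.005 0;.093 .06 -.05 -.01 3;.093 .09 -.08 -.02 6;.093 .12 -.105 -.03 9;.093 .145 -.13 -.04 12.7;.093 .17 -.155 -.04 12.7;.093 .20 -.18 -.04 12.7;.093 .218 -.196 -.04 12.7' 20; python3 go.py .49 .16 .28 7
```

```text
clock: 1.77
position: [0.3427, -0.3043, 0.2592]
tcp_rot: [[0.992, 0.123, 0.001], [0.123, -0.992, -0.0], [0.001, 0.0, -1.0]]
contact_force: [-0.2, 0.6, -0.2]
gripper_width: 0.0926
finger_force: 0.0
now [ 0.3427 -0.3043  0.2592] yaw 7.05 t 1.7667 shift [ 0.2032 -0.4427 -0.0206] turn 0.05 rows 11.691327616045005
```

```bash
python3 -m creep '.093 .03 -.028 -.005 0;.093 .055 -.06 -.01 0;.093 .08 -.09 -.015 0;.093 .1 -.125 -.02 0;.093 .12 -.16 -.02 0;.093 .14 -.195 -.02 0;.093 .155 -.23 -.02 0'
python3 -m creep '.093 .01 -.04 0 0;.093 .02 -.08 0 0;.093 .03 -.12 0 0;.093 .04 -.155 0 0;.093 .045 -.19 0 0;.093 .048 -.213 0 0;.093 .048 -.213 0 0' | head -2
python3 - <<'E'
from h import *
c=shot('wrist','w1.png');W=cloud(c);np.save('w1W.npy',W)
T=W[...,2];print(c['state']['clock'],'table z',np.nanpercentile(T,[5,20,50]),np.nanmin(W.reshape(-1,3),0),np.nanmax(W.reshape(-1,3),0))
P=W.reshape(-1,3)
for xx in np.arange(.44,.70,.02):
  for lo,hi in [(.13,.24),(-.09,.06)]:
    q=P[(abs(P[:,0]-xx)<.008)&(P[:,1]>lo)&(P[:,1]<hi)&(P[:,2]>.012)&(P[:,2]<.1)]
    if len(q)>20:print(round(xx,2),len(q),q[:,1].min(),q[:,1].max(),(q[:,1].min()+q[:,1].max())/2,np.median(q[:,2]))
E
```

```text
clock: 2.35
position: [0.468, -0.0576, 0.279]
tcp_rot: [[0.993, 0.122, 0.001], [0.122, -0.993, -0.0], [0.001, 0.0, -1.0]]
contact_force: [0.8, 0.1, -0.0]
gripper_width: 0.0931
finger_force: 0.0
clock: 2.93
position: [0.4884, 0.1617, 0.2785]
2.9333 table z [-7.39402404e-01 -9.44353795e-04  6.16445606e-04] [-0.89892303 -0.57210059 -0.75175234] [0.85358444 1.28546655 0.40353126]
0.46 797 0.1420049265474443 0.20160199607522492 0.17180346131133462 0.0469703555677643
0.46 916 -0.07475226379667843 0.009511661828130985 -0.03262030098427372 0.03488140315080146
0.48 500 0.14293805159506373 0.2030643564685101 0.17300120403178693 0.018817785125106345
0.48 670 -0.07212038118634553 0.012433630251559524 -0.029843375467393005 0.01972277300329886
0.5 539 0.14447917709597985 0.20593894758227976 0.1752090623391298 0.023843226257567463
0.5 734 -0.06864875810194787 0.015529080873818157 -0.026559838614064857 0.02450215196113631
0.52 582 0.14610814921258924 0.20743192233614283 0.17677003577436604 0.028741375036453104
0.52 775 -0.0658665280914136 0.018862942312478453 -0.023501792889467576 0.0296972417932778
[... 752 characters left out ...]
 0.217292591073756 0.18650037169429584 0.05375278589169946
0.62 1109 -0.051411171282073675 0.03404231162470603 -0.008684429828683823 0.05491088554244122
0.64 886 0.1586183129305662 0.21907986459259998 0.18884908876158307 0.058785245073321696
0.64 1183 -0.04877396974474349 0.03738025324364583 -0.005696858250548831 0.05981233385026519
0.66 944 0.16066641800124531 0.22059233639313064 0.19062937719718798 0.06387485938717474
0.66 1333 -0.04555434710245232 0.039409499510513646 -0.003072423795969337 0.06476645117370361
0.68 513 0.16230191840496092 0.22210573744108894 0.19220382792302493 0.06814828988025101
0.68 390 -0.04273223543316074 0.039691762235602585 -0.0015202365987790761 0.07123743352844678
```

View pics/w1.png

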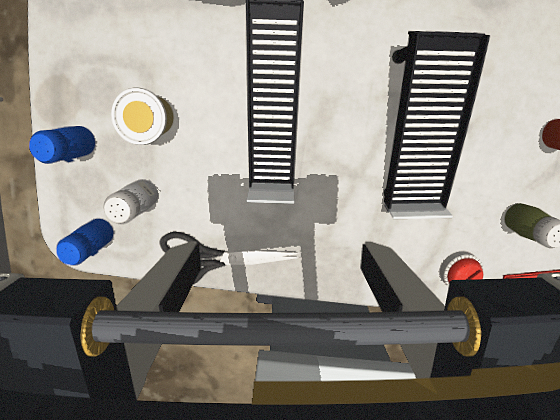

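The wrist view shows both lanes, with the stops toward the robot, the white shaker at (131,203) and the tan tub at (140,115). The lane midline differs from the top view by about 1.5 mm. I'll measure the objects from this same picture.

```bash
python3 - <<'E'
from h import *
W=np.load('w1W.npy')
for n,x,y,zl,zh in [('white',.43,.355,.078,.1),('olive',.465,-.2035,.078,.1),('red',.595,-.223,.078,.1),('tan',.541,.3425,.05,.07)]:
    m=(np.hypot(W[...,0]-x,W[...,1]-y)<.045)&(W[...,2]>zl)&(W[...,2]<zh);P=W[m]
    if len(P)>9:(cx,cy),r=cv2.minEnclosingCircle(P[:,:2].astype(np.float32));print(n,len(P),P.mean(0),cx,cy,r,P[:,2].max())
E
python3 go.py .428 .355 .15 7
```

```text
white 742 [0.43056879 0.35245754 0.08340315] 0.42868366837501526 0.35493192076683044 0.020287640392780304 0.08739539862922235
olive 421 [ 0.46384957 -0.19683532  0.08282576] 0.4643177390098572 -0.20171204209327698 0.019227061420679092 0.08689857632406961
tan 2481 [0.54060579 0.34059855 0.05510751] 0.5401067733764648 0.3409039378166199 0.03424549475312233 0.059165093343081676
now [0.4886 0.1596 0.2785] yaw 7.22 t 2.9833 shift [-0.0355 -0.2014  0.1286] turn 0.22 rows 5.793167921265825
```

```bash
python3 -m creep '.093 -.006 -.035 .02 0;.093 -.012 -.07 .04 0;.093 -.018 -.105 .065 0;.093 -.024 -.14 .09 0;.093 -.03 -.175 .11 0;.093 -.0355 -.2014 .1286 0;.093 -.0355 -.2014 .1286 0;.093 -.0355 -.2014 .1286 0' | head -2
python3 go.py .4287 .355 .026 7
```

```text
clock: 3.65
position: [0.4281, 0.3526, 0.1483]
now [0.4281 0.3526 0.1483] yaw 7.1 t 3.65 shift [ 0.0013 -0.0026  0.1223] turn 0.1 rows 2.9339771652810085
```

```bash
python3 -m creep '.093 0.001 -.002 .04 0;.093 .001 -.002 .08 0;.093 .001 -.002 .11 0;.093 .001 -.002 .122 0;.036 .001 -.002 .122 0;.036 .001 -.002 .122 0;.036 .001 -.002 .122 0;.036 .001 -.002 .122 0' 12
python3 -m creep '.036 0 0 0 0;.036 0 0 0 0'|tail -2
python3 go.py .50 .176 .2 5.5
```

```text
clock: 4.32
position: [0.4322, 0.3563, 0.0312]
tcp_rot: [[0.993, 0.121, 0.004], [0.121, -0.993, 0.003], [0.004, -0.002, -1.0]]
contact_force: [0.0, 0.5, 0.2]
gripper_width: 0.0711
finger_force: 0.0
gripper_width: 0.0575
finger_force: 0.0
now [0.431  0.3559 0.0297] yaw 7.01 t 4.4833 shift [ 0.047   0.1868 -0.1704] turn 1.51 rows 6.167501787967576
```

```bash
python3 -m creep '.036 0 0 0 0;.036 0 0 0 0;.036 0 0 0 0;.036 0 0 0 0'
python3 -m creep '.036 0 0 -.03 0;.036 0 0 -.07 0;.036 0 0 -.11 0;.036 0 0 -.15 0;.036 0 0 -.17 0'
python3 go.py .50 .1756 .2 5.5
```

```text
clock: 4.82
position: [0.43, 0.3555, 0.0284]
tcp_rot: [[0.993, 0.122, 0.0], [0.122, -0.993, 0.0], [0.0, -0.0, -1.0]]
contact_force: [-0.8, 0.4, 4.4]
gripper_width: 0.0427
finger_force: 12.0
clock: 5.23
position: [0.4313, 0.3563, 0.2036]
tcp_rot: [[0.993, 0.122, 0.005], [0.122, -0.993, 0.003], [0.005, -0.003, -1.0]]
contact_force: [0.5, -0.5, -0.8]
gripper_width: 0.0429
finger_force: 12.0
now [0.4313 0.3563 0.2036] yaw 7.0 t 5.2333 shift [0.0461 0.1877 0.0033] turn 1.5 rows 4.635837656480589
```

```bash
python3 -m creep '.036 .01 .035 0 0;.036 .02 .075 0 0;.036 .03 .115 0 0.5;.036 .04 .155 0 1;.036 .046 .187 0 1.5;.036 .046 .187 0.04 1.5;.036 .046 .187 0.08 1.5;.036 .046 .187 0.10 1.5' |head -2
python3 -m creep '.036 0 0 0 0;.036 0 0 0.01 0;.036 0 0 0.01 0;.036 0 0 .01 0'
python3 go.py .50 .1752 .06 5.5
```

```text
clock: 5.9
position: [0.496, 0.1736, 0.0932]
clock: 6.23
position: [0.4993, 0.1757, 0.0894]
tcp_rot: [[0.995, 0.096, 0.002], [0.096, -0.995, 0.0], [0.002, -0.0, -1.0]]
contact_force: [0.2, -0.2, -0.9]
gripper_width: 0.0428
finger_force: 12.0
now [0.4993 0.1757 0.0894] yaw 5.53 t 6.2333 shift [0.0006 0.0006 0.0294] turn 0.03 rows 0.7051091378091876
```

```bash
python3 -m creep '.036 0 0 .015 0;.036 0 0 .025 0;.036 0 0 .029 0;.036 0 0 .029 0;.036 0 0 .029 0' 6 
python3 -m creep '.036 0 0 .003 0;.036 0 0 .006 0;.036 0 0 .006 0;.036 0 0 .006 0' 4
```

```text
clock: 6.65
position: [0.4984, 0.1753, 0.0594]
tcp_rot: [[0.995, 0.096, 0.0], [0.096, -0.995, -0.0], [0.0, 0.0, -1.0]]
contact_force: [0.2, 0.2, -1.0]
gripper_width: 0.0427
finger_force: 6.0
clock: 6.98
position: [0.4986, 0.1754, 0.0534]
tcp_rot: [[0.995, 0.096, 0.001], [0.096, -0.995, 0.0], [0.001, -0.0, -1.0]]
contact_force: [0.3, 0.6, 1.2]
gripper_width: 0.0433
finger_force: 4.0
```

Run:
```python
from h import *
c=shot('wrist','w2.png')
```

```text
(no output)
```

View pics/w2.png

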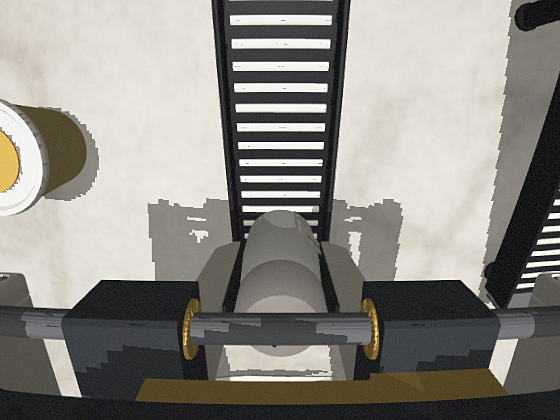

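The white shaker at (282,275) is centred in the narrow lane and just touching the floor. I'll lower a touch more and open slowly.

```bash
python3 -m creep '.036 0 0 .003 0;.036 0 0 .003 0;.036 0 0 .003 0' 3 | sed -n 2p\;4,6p
python3 -m creep '.048 0 0 .003 0;.05 0 0 .003 0;.052 0 0 .003 0;.056 0 0 .003 0;.06 0 0 .003 0;.07 0 0 .003 0;.08 0 0 .003 0;.08 0 0 .003 0' | sed -n 2p\;4,6p
python3 - <<'E'
from h import *
c=shot('wrist','w3.png')
E
```

```text
position: [0.4982, 0.1752, 0.0498]
contact_force: [-0.4, 0.3, 0.4]
gripper_width: 0.0429
finger_force: 3.0
position: [0.4985, 0.1753, 0.0471]
contact_force: [0.4, 1.5, -0.2]
gripper_width: 0.0755
finger_force: 0.0
```

View pics/w3.png

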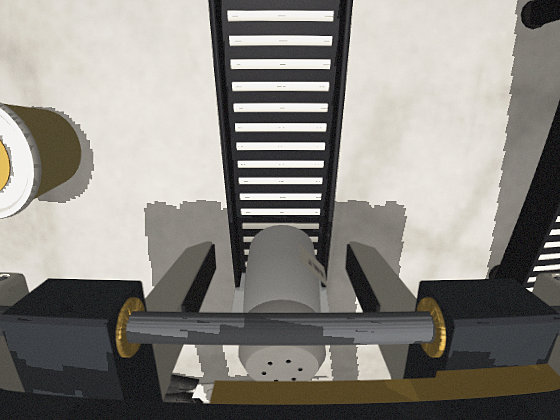

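It slid home upright against the stop, with its cap at (285,365). The tan tub is next.

```bash
python3 -m creep '.093 0 0 -.04 0;.093 0 0 -.08 0;.093 0 0 -.12 0;.093 0.005 -.035 -.13 0;.093 .01 -.07 -.13 -1;.093 .015 -.105 -.13 -2;.093 .02 -.14 -.13 -2.9;.093 .025 -.16 -.13 -2.9' | sed -n 2p
python3 go.py .5403 .3415 .09 8.4
```

```text
position: [0.5074, 0.3403, 0.1773]
now [0.5074 0.3403 0.1773] yaw 8.54 t 8.6667 shift [0.0327 0.0038 0.0873] turn 0.14 rows 2.2371471997268526
```

```bash
python3 -m creep '.093 .02 .002 .02 0;.093 .032 .003 .05 0;.093 .032 .003 .087 0;.093 .032 .003 .087 0;.093 .032 .003 .087 0' | sed -n 2p
python3 go.py .5403 .3413 .02 8.4
```

```text
position: [0.5377, 0.3374, 0.0873]
now [0.5377 0.3374 0.0873] yaw 8.39 t 9.0833 shift [ 0.0036 -0.0036  0.0673] turn -0.01 rows 1.6173604601443738
```

```bash
python3 -m creep '.093 .003 -.0035 .03 0;.093 .003 -.0035 .06 0;.093 .003 -.0035 .067 0;.055 .003 -.0035 .067 0;.055 .003 -.0035 .067 0;.055 .003 -.0035 .067 0;.055 .003 -.0035 .067 0;.055 .003 -.0035 .067 0' 12| sed -n 2p\;4,6p
python3 -m creep '.055 0 0 0 0;.055 0 0 0 0'| sed -n 2p\;4,6p
```

```text
position: [0.5441, 0.3431, 0.0258]
contact_force: [-0.7, -1.7, 7.1]
gripper_width: 0.0673
finger_force: 12.0
position: [0.5441, 0.3431, 0.0257]
contact_force: [-0.4, -0.7, 7.4]
gripper_width: 0.0672
finger_force: 12.0
```

```bash
python3 -m creep '.055 0 0 -.03 0;.055 0 0 -.07 0;.055 0 0 -.11 0;.055 0 0 -.15 0;.055 0 0.03 -.17 0;.055 0 .07 -.17 0;.055 0 .11 -.17 0;.055 0 .15 -.17 0'| sed -n 2p\;4,6p
python3 go.py .5106 -.0248 .1 8.4
```

```text
position: [0.5647, 0.193, 0.1947]
contact_force: [0.7, -0.2, -2.3]
gripper_width: 0.0673
finger_force: 12.0
now [0.5647 0.193  0.1947] yaw 8.47 t 10.5833 shift [-0.0858  0.2075  0.0944] turn 0.07 rows 5.842016888636573
```

```bash
python3 -m creep '.055 -.013 .035 0 0;.055 -.026 .07 0 0;.055 -.04 .105 0 0;.055 -.055 .14 .01 0;.055 -.07 .175 .03 0;.055 -.0858 .205 .06 0;.055 -.0858 .205 .09 0;.055 -.0858 .205 .09 0'| sed -n 2p\;4,6p
python3 -m creep '.055 0 0 0 0;.055 0 0 0 0;.055 0 0 0 0'| sed -n 2p
python3 go.py .5106 -.0248 .064 8.4
```

```text
position: [0.5045, -0.0226, 0.0972]
contact_force: [-2.0, 1.2, -2.9]
gripper_width: 0.0673
finger_force: 12.0
position: [0.5115, -0.0204, 0.1058]
now [ 0.5115 -0.0204  0.1058] yaw 8.48 t 11.5 shift [-0.0017  0.0042  0.0418] turn 0.08 rows 1.0080318047440526
```

```bash
python3 -m creep '.055 -.001 .004 .02 0;.055 -.001 .004 .036 0;.055 -.001 .004 .036 0;.055 -.001 .004 .036 0;.055 -.001 .004 .036 0'| sed -n 2p\;4,6p
python3 -m creep '.055 0 0 .004 0;.055 0 0 .008 0;.055 0 0 .008 0;.055 0 0 .008 0' 5| sed -n 2p\;4,6p
python3 - <<'E'
from h import *
c=shot('wrist','w4.png')
E
```

```text
position: [0.5104, -0.0249, 0.069]
contact_force: [0.5, -0.8, -0.8]
gripper_width: 0.0673
finger_force: 12.0
position: [0.509, -0.0253, 0.0591]
contact_force: [-0.7, -0.4, -1.7]
gripper_width: 0.0677
finger_force: 5.0
```

View pics/w4.png

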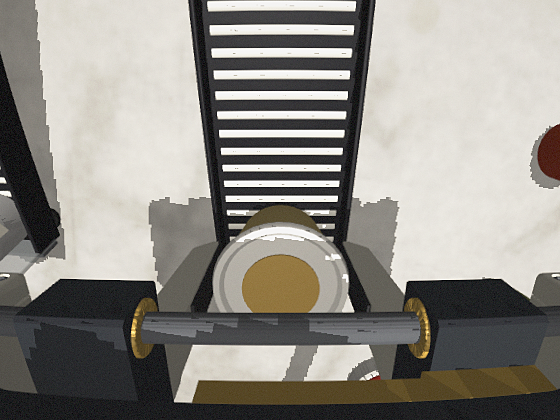

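The tan tub at (280,285) is centred in the wide lane. I'll lower until it touches, then open.

```bash
python3 -m creep '.055 0 0 .003 0;.055 0 0 .003 0;.055 0 0 .003 0' 3 | sed -n 2p\;4,6p
python3 -m creep '.07 0 0 .002 0;.072 0 0 .002 0;.074 0 0 .002 0;.078 0 0 .002 0;.082 0 0 .002 0;.09 0 0 .002 0;.093 0 0 .002 0;.093 0 0 .002 0' | sed -n 2p\;4,6p
python3 - <<'E'
from h import *
c=shot('wrist','w5.png')
E
```

```text
position: [0.5089, -0.0254, 0.0558]
contact_force: [0.8, -0.4, -1.3]
gripper_width: 0.0678
finger_force: 3.0
position: [0.5091, -0.0253, 0.0541]
contact_force: [0.6, -0.2, -0.4]
gripper_width: 0.0926
finger_force: 0.0
```

View pics/w5.png

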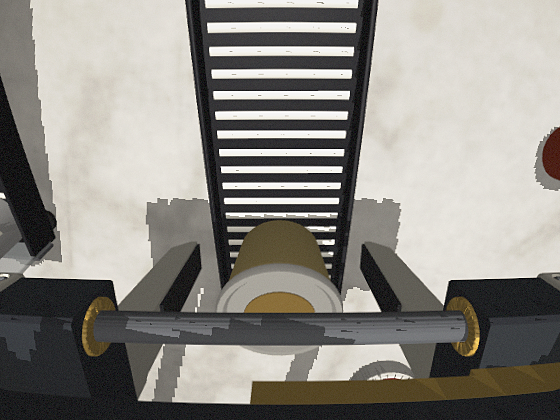

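The tan tub has slid to the stop. The olive shaker is next.

```bash
python3 -m creep '.093 0 0 -.04 0;.093 0 0 -.08 0;.093 0 0 -.12 0;.093 -.01 .035 -.13 1;.093 -.02 .07 -.13 2;.093 -.035 .11 -.13 2.9;.093 -.05 .15 -.12 2.9;.093 -.065 .17 -.1 2.9' | sed -n 2p
python3 -m creep '.093 0 0 0 0;.093 0 0 0 0;.093 0 0 0 0' | sed -n 2p
python3 - <<'E'
from h import *
c=shot('wrist');W=cloud(c)
for n,x,y in [('olive',.465,-.203),('red',.595,-.223)]:
    m=(np.hypot(W[...,0]-x,W[...,1]-y)<.045)&(W[...,2]>.078)&(W[...,2]<.1);P=W[m]
    if len(P)>9:print(n,len(P),P.mean(0),cv2.minEnclosingCircle(P[:,:2].astype(np.float32)))
E
python3 go.py .465 -.2025 .028 5.5
```

```text
position: [0.4712, -0.2073, 0.1572]
position: [0.4696, -0.2028, 0.1542]
olive 1754 [ 0.46622596 -0.20592604  0.08342523] ((0.46434125304222107, -0.206032395362854), 0.020004291087388992)
red 2596 [ 0.593087   -0.22354308  0.08337711] ((0.593596339225769, -0.22419370710849762), 0.02008022554218769)
now [ 0.4702 -0.2025  0.1547] yaw 5.52 t 14.2333 shift [-0.0053 -0.0005  0.1267] turn 0.02 rows 3.0401457058297603
```

```bash
python3 -m creep '.093 -.005 .003 .04 0;.093 -.005 .003 .08 0;.093 -.005 .003 .11 0;.093 -.005 .003 .126 0;.036 -.005 .003 .126 0;.036 -.005 .003 .126 0;.036 -.005 .003 .126 0;.036 -.005 .003 .126 0' 12| sed -n 2p\;4,6p
python3 -m creep '.036 0 0 0 0;.036 0 0 0 0;.036 0 0 0 0;.036 0 0 0 0;.036 0 0 0 0'| sed -n 2p\;4,6p
```

```text
position: [0.467, -0.207, 0.0306]
contact_force: [-0.4, -0.1, -0.1]
gripper_width: 0.0707
finger_force: 0.0
position: [0.4653, -0.2066, 0.0287]
contact_force: [-0.4, 2.0, 6.0]
gripper_width: 0.0469
finger_force: 12.0
```

```bash
python3 -m creep '.036 0 0 -.03 0;.036 0 0 -.07 0;.036 0 0 -.11 0;.036 0 0 -.15 0;.036 0.005 -0.03 -.17 0;.036 .01 -.07 -.17 0;.036 .015 -.11 -.17 0;.036 .02 -.15 -.17 0'| sed -n 2p\;4,6p
python3 -m creep '.036 .003 -.04 0 0;.036 .006 -.08 0 0;.036 .009 -.12 0 0;.036 .012 -.16 0 0;.036 .015 -.2 0 0;.036 .02 -.23 0 0;.036 .02 -.23 .03 0;.036 .02 -.23 .06 0'| sed -n 2p\;4,6p
python3 -m creep '.036 0 0 0 0;.036 0 0 0 0;.036 0 0 0 0' | sed -n 2p
python3 go.py .545 .1796 .073 5.5
```

```text
position: [0.4702, -0.0541, 0.1985]
contact_force: [-0.6, 0.8, -1.5]
gripper_width: 0.047
finger_force: 12.0
position: [0.4696, 0.1781, 0.1391]
contact_force: [-0.2, -1.1, -1.8]
gripper_width: 0.0473
finger_force: 12.0
position: [0.4686, 0.1753, 0.139]
now [0.4686 0.1753 0.139 ] yaw 5.46 t 16.9 shift [0.0764 0.003  0.0661] turn -0.04 rows 2.4232571123585798
```

```bash
python3 -m creep '.036 0 0 -.03 0;.036 .03 .001 -.04 0;.036 .06 .002 -.04 0;.036 .076 .003 -.03 0;.036 .076 .003 0 0;.036 .076 .003 .03 0;.036 .076 .003 .05 0;.036 .076 .003 .05 0'| sed -n 2p\;4,6p
python3 -m creep '.036 0 0 0 0;.036 0 0 0 0;.036 0 0 0 0' | sed -n 2p
python3 go.py .545 .1796 .073 5.5
python3 - <<'E'
from h import *
c=shot('wrist','w6.png')
E
```

```text
position: [0.5421, 0.1786, 0.0847]
contact_force: [-1.6, 0.0, -3.0]
gripper_width: 0.0475
finger_force: 12.0
position: [0.5463, 0.1802, 0.0913]
now [0.5463 0.1802 0.0913] yaw 5.48 t 17.8167 shift [-0.0015  0.0005  0.0183] turn -0.02 rows 0.43960087327793923
```

View pics/w6.png

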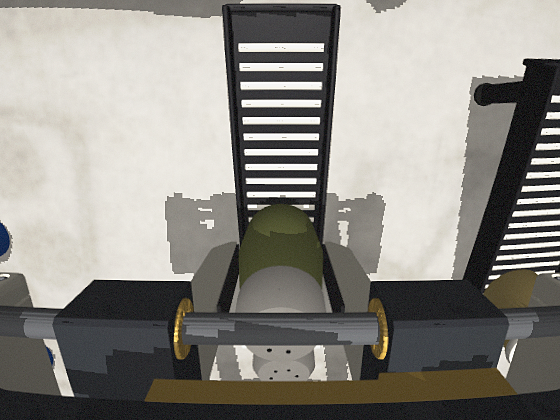

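The olive shaker is centred over the lane at (280,250), and the white cap at (283,372) is undisturbed. Lowering.

```bash
python3 -m creep '.036 0 0 .01 0;.036 0 0 .018 0;.036 0 0 .018 0;.036 0 0 .018 0' 6| sed -n 2p\;4,6p
python3 -m creep '.036 0 0 .004 0;.036 0 0 .008 0;.036 0 0 .008 0;.036 0 0 .008 0' 4| sed -n 2p\;4,6p
python3 -m creep '.036 0 0 .003 0;.036 0 0 .003 0;.036 0 0 .003 0' 3 | sed -n 2p\;4,6p
python3 -m creep '.052 0 0 .002 0;.054 0 0 .002 0;.056 0 0 .002 0;.06 0 0 .002 0;.065 0 0 .002 0;.07 0 0 .002 0;.08 0 0 .002 0;.08 0 0 .002 0' | sed -n 2p\;4,6p
python3 - <<'E'
from h import *
c=shot('wrist','w7.png')
E
```

```text
position: [0.5432, 0.1797, 0.0688]
contact_force: [-0.4, -0.7, -1.6]
gripper_width: 0.0473
finger_force: 6.0
position: [0.544, 0.1799, 0.0617]
contact_force: [0.0, 0.1, -2.0]
gripper_width: 0.0472
finger_force: 4.0
position: [0.5443, 0.1799, 0.0591]
contact_force: [0.1, 0.0, -0.7]
gripper_width: 0.0472
finger_force: 3.0
position: [0.5443, 0.1799, 0.0571]
contact_force: [-0.3, 1.1, 0.7]
gripper_width: 0.0779
finger_force: 0.0
```

View pics/w7.png

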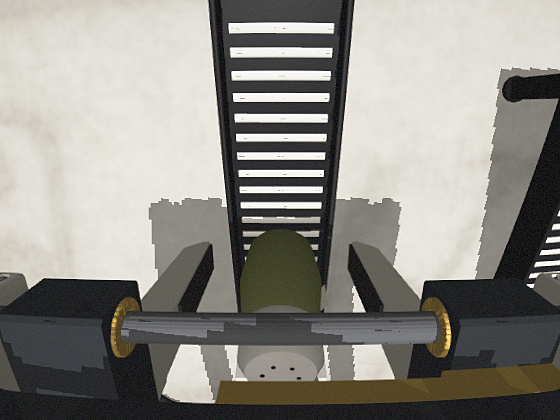

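Olive is seated behind white, cap at (283,365). The red shaker is next.

```bash
python3 -m creep '.093 0 0 -.04 0;.093 0 0 -.08 0;.093 0 0 -.12 0;.093 0 .035 -.13 0;.093 0 .075 -.13 0;.093 0 .115 -.13 0;.093 0 .155 -.13 0;.093 0.003 .19 -.13 0' | sed -n 2p
python3 -m creep '.093 0 .04 0 0;.093 0 .08 0 0;.093 0 .12 0 0;.093 0 .16 0 0;.093 0.003 .2 .0 0;.093 .007 .217 .02 0;.093 .007 .217 .03 0;.093 .007 .217 .03 0' | sed -n 2p
python3 -m creep '.093 0 0 0 0;.093 0 0 0 0' | sed -n 2p
python3 go.py .5935 -.224 .0285 5.5
```

```text
position: [0.5651, -0.0111, 0.1874]
position: [0.5913, -0.2245, 0.1534]
position: [0.5934, -0.2231, 0.1577]
now [ 0.5934 -0.2231  0.1577] yaw 5.57 t 21.0 shift [-0.      0.0009  0.1292] turn 0.07 rows 3.097470957922665
```

```bash
python3 -m creep '.093 0 0 .04 0;.093 0 .001 .08 0;.093 0 .001 .11 0;.093 0 .001 .128 0;.036 0 .001 .128 0;.036 0 .001 .128 0;.036 0 .001 .128 0;.036 0 .001 .128 0' 12| sed -n 2p\;4,6p
python3 -m creep '.036 0 0 0 0;.036 0 0 0 0;.036 0 0 0 0;.036 0 0 0 0;.036 0 0 0 0;.036 0 0 0 0'| sed -n 2p\;4,6p
```

```text
position: [0.5955, -0.2258, 0.0324]
contact_force: [-0.1, 0.1, 0.2]
gripper_width: 0.0708
finger_force: 0.0
position: [0.5936, -0.2253, 0.0297]
contact_force: [-0.8, 1.5, 5.6]
gripper_width: 0.0448
finger_force: 12.0
```

```bash
python3 -m creep '.036 0 0 -.03 0;.036 0 0 -.07 0;.036 0 0 -.11 0;.036 0 0 -.15 0;.036 0.003 -0.03 -.18 0;.036 .007 -.07 -.18 0;.036 .01 -.11 -.18 0;.036 .015 -.15 -.18 0'| sed -n 2p\;4,6p
python3 -m creep '.036 .003 -.04 0 0;.036 .006 -.08 0 0;.036 .01 -.12 0 0;.036 .013 -.16 0 0;.036 .016 -.2 0 0;.036 .02 -.24 0 0;.036 .02 -.257 .0 0;.036 .02 -.257 0 0'| sed -n 2p\;4,6p
python3 -m creep '.036 0 0 .03 0;.036 0 0 .07 0;.036 0 0 .1 0;.036 0 0 .1 0;.036 0 0 .1 0' | sed -n 2p
python3 go.py .590 .1839 .084 5.5
python3 - <<'E'
from h import *
c=shot('wrist','w8.png')
E
```

```text
position: [0.5936, -0.0735, 0.2096]
contact_force: [0.9, 1.3, -1.2]
gripper_width: 0.045
finger_force: 12.0
position: [0.588, 0.1875, 0.2082]
contact_force: [0.2, -0.2, -1.5]
gripper_width: 0.0448
finger_force: 12.0
position: [0.5872, 0.1819, 0.1068]
now [0.5872 0.1819 0.1068] yaw 5.46 t 23.9167 shift [ 0.0031 -0.0017  0.0228] turn -0.04 rows 0.5525639488811176
```

View pics/w8.png

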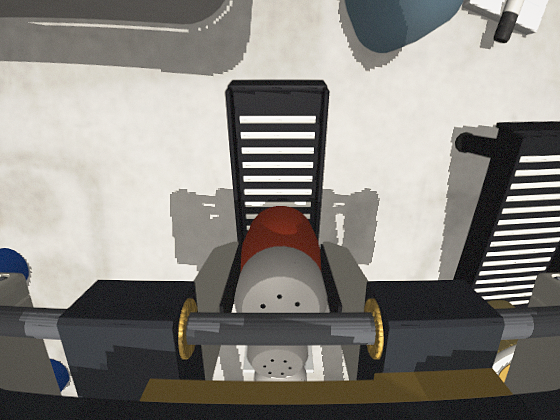

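The red shaker at (282,250) is centred over the lane, with the olive cap at (275,360) still in place. Placing it.

```bash
python3 -m creep '.036 .003 -.001 .01 0;.036 .003 -.001 .022 0;.036 .003 -.001 .022 0;.036 .003 -.001 .022 0' 6| sed -n 2p\;4,6p
python3 -m creep '.036 0 0 .004 0;.036 0 0 .008 0;.036 0 0 .008 0;.036 0 0 .008 0' 4| sed -n 2p\;4,6p
python3 -m creep '.036 0 0 .003 0;.036 0 0 .003 0;.036 0 0 .003 0' 3 | sed -n 2p\;4,6p
python3 -m creep '.05 0 0 .002 0;.052 0 0 .002 0;.054 0 0 .002 0;.058 0 0 .002 0;.065 0 0 .002 0;.07 0 0 .002 0;.08 0 0 .002 0;.08 0 0 .002 0' | sed -n 2p\;4,6p
python3 -m creep '.093 0 0 -.04 0;.093 0 0 -.08 0;.093 0 0 -.12 0;.093 0 .035 -.13 0;.093 0 .075 -.13 -1;.093 0 .115 -.13 -2;.093 0 .155 -.13 -2.9;.093 -.02 .19 -.13 -2.9' | sed -n 2p
python3 - <<'E'
from h import *
c=shot('top','top2.png');W=cloud(c)
im=cv2.resize(c['image'][130:300,100:450],None,fx=2.2,fy=2.2,interpolation=cv2.INTER_CUBIC)[:,:,::-1];cv2.imwrite('pics/crop2.png',im)
m=(np.hypot(W[...,0]-.52,W[...,1]+.348)<.05)&(W[...,2]>.048);P=W[m];print(cv2.minEnclosingCircle(P[:,:2].astype(np.float32)))
E
python3 go.py .519 -.349 .1 8.4
```

```text
position: [0.5917, 0.1844, 0.0866]
contact_force: [0.1, 0.4, -0.7]
gripper_width: 0.045
finger_force: 6.0
position: [0.592, 0.1846, 0.0791]
contact_force: [-0.6, -0.1, -0.9]
gripper_width: 0.0449
finger_force: 4.0
position: [0.5919, 0.1846, 0.076]
contact_force: [-0.7, 0.2, -0.2]
gripper_width: 0.045
finger_force: 3.0
position: [0.592, 0.1845, 0.0741]
contact_force: [0.2, -0.2, -0.9]
gripper_width: 0.0781
finger_force: 0.0
position: [0.5917, -0.0089, 0.2041]
((0.5202521681785583, -0.34784775972366333), 0.03482791408896446)
now [ 0.5883 -0.015   0.2037] yaw 8.2 t 26.2667 shift [-0.116   0.3203  0.1051] turn -0.2 rows 8.548897549336413
```

View pics/crop2.png

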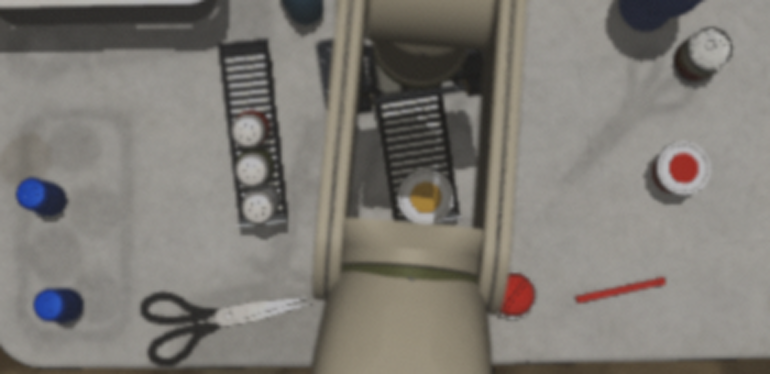

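All three shakers stand in the narrow lane, and the tan tub is at its stop. The red tub is last.

```bash
python3 -m creep '.093 -.015 .037 0 0;.093 -.03 .074 0 0;.093 -.045 .11 0 0;.093 -.06 .147 0 0;.093 -.075 .184 0 0;.093 -.09 .22 .0 0;.093 -.1 .257 .02 0;.093 -.11 .29 .03 0' | sed -n 2p
python3 -m creep '.093 -.006 .03 .03 0;.093 -.006 .03 .06 0;.093 -.006 .03 .06 0;.093 -.006 .03 .06 0' | sed -n 2p
python3 -m creep '.093 0 0 0 0;.093 0 0 0 0' | sed -n 2p
python3 go.py .5195 -.348 .022 8.4
```

```text
position: [0.5232, -0.3116, 0.1738]
position: [0.5206, -0.3388, 0.1119]
position: [0.5239, -0.3399, 0.1169]
now [ 0.5239 -0.3399  0.1169] yaw 8.48 t 27.4333 shift [-0.0058  0.0071  0.0949] turn 0.08 rows 2.2867967653432792
```

```bash
python3 -m creep '.093 -.0055 .007 0.02 0;.093 -.0055 .007 .05 0;.093 -.0055 .007 .08 0;.093 -.0055 .007 .094 0;.093 -.0055 .007 .094 0;.093 -.0055 .007 .094 0'| sed -n 2p\;4,6p
python3 -m creep '.055 0 0 0 0;.055 0 0 0 0;.055 0 0 0 0;.055 0 0 0 0;.055 0 0 0 0;.055 0 0 0 0;.055 0 0 0 0' 12| sed -n 2p\;4,6p
```

```text
position: [0.5184, -0.3474, 0.0211]
contact_force: [0.2, -0.4, -0.5]
gripper_width: 0.0926
finger_force: 0.0
position: [0.5187, -0.3486, 0.0215]
contact_force: [-0.7, -0.2, 6.5]
gripper_width: 0.0676
finger_force: 12.0
```

```bash
python3 -m creep '.055 0 0 -.03 0;.055 0 0 -.07 0;.055 0 0 -.11 0;.055 0 0 -.15 0;.055 .01 -.03 -.17 0;.055 .022 -.068 -.17 0;.055 .034 -.106 -.17 0;.055 .048 -.144 -.17 0'| sed -n 2p\;4,6p
python3 -m creep '.055 .012 -.036 0 0;.055 .024 -.072 0 0;.055 .036 -.108 0 0;.055 .048 -.144 0 0;.055 .06 -.1775 .01 0;.055 .06 -.1775 .04 0;.055 .06 -.1775 .08 0;.055 .06 -.1775 .09 0'| sed -n 2p\;4,6p
python3 -m creep '.055 0 0 0 0;.055 0 0 0 0;.055 0 0 0 0'| sed -n 2p
python3 go.py .578 -.0147 .076 8.4
python3 - <<'E'
from h import *
c=shot('wrist','w9.png')
E
```

```text
position: [0.5441, -0.1971, 0.1906]
contact_force: [1.0, 0.8, -1.9]
gripper_width: 0.0674
finger_force: 12.0
position: [0.5736, -0.0125, 0.0936]
contact_force: [-1.4, -0.7, -2.6]
gripper_width: 0.0677
finger_force: 12.0
position: [0.5791, -0.0146, 0.1025]
now [ 0.5791 -0.0146  0.1025] yaw 8.35 t 30.1 shift [-0.0012 -0.0001  0.0265] turn -0.05 rows 0.6350386293448823
```

View pics/w9.png

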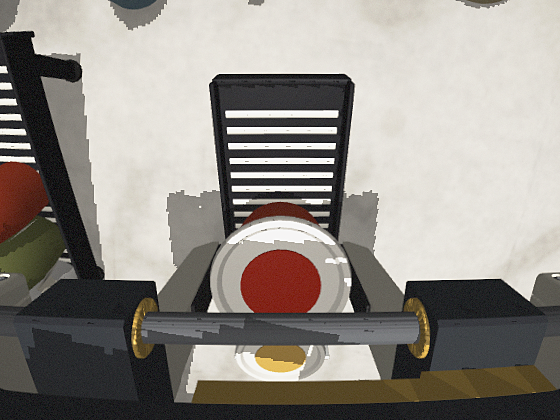

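The red tub at (282,280) is centred in the wide lane, with the tan tub below it at (280,357). I'll place it, retreat, then check from the top.

```bash
python3 -m creep '.055 0 0 .015 0;.055 0 0 .026 0;.055 0 0 .026 0;.055 0 0 .026 0' 6| sed -n 2p\;4,6p
python3 -m creep '.055 0 0 .004 0;.055 0 0 .008 0;.055 0 0 .008 0;.055 0 0 .008 0' 4| sed -n 2p\;4,6p
python3 -m creep '.07 0 0 .001 0;.072 0 0 .001 0;.074 0 0 .001 0;.078 0 0 .001 0;.082 0 0 .001 0;.09 0 0 .001 0;.093 0 0 .001 0;.093 0 0 .001 0' 3| sed -n 2p\;4,6p
python3 -m creep '.093 0 0 -.04 0;.093 0 0 -.08 0;.093 0 0 -.12 0;.093 0 .035 -.14 0;.093 0 .075 -.15 0;.093 0 .115 -.15 0;.093 0 .155 -.15 0;.093 0 .19 -.15 0' | sed -n 2p
python3 -m creep '.093 -.01 .035 0 0;.093 -.02 .07 0 0;.093 -.03 .1 0 0;.093 -.03 .13 0 0;.093 -.03 .13 0 0;.093 -.03 .13 0 0;.093 -.03 .13 0 0' | sed -n 2p
python3 - <<'E'
from h import *
c=shot('top','top3.png');W=cloud(c)
im=cv2.resize(c['image'][130:300,100:450],None,fx=2.2,fy=2.2,interpolation=cv2.INTER_CUBIC)[:,:,::-1];cv2.imwrite('pics/crop3.png',im)
print(readout.sense()['clock'])
# lane frames; predicted tops of resting things: origin floor point + height along the tilted axis
n=np.array([-np.sin(.2443),0,np.cos(.2443)])
for nm,o,sl,lst,H in [('N',(.570,.1827),.093,[-.083,-.040,.005],.086),('W',(.568,-.0157),.149,[-.073,-.007],.056)]:
    a=np.arctan(sl);U=np.array([np.cos(a),np.sin(a)]);V=np.array([-U[1],U[0]])
    D=W[...,:2]-np.array(o);x=D@U;y=D@V;z=W[...,2]
    h=(z-(.016+(x+.104)*.2493))*np.cos(.2443)   # height over the floor
    m=(abs(y)<.05)&(abs(x)<.13)&(h>H-.008)&(h<H+.015)
    k,l,st,_=cv2.connectedComponentsWithStats(m.astype(np.uint8))
    for i in range(1,k):
        if st[i,4]<40: continue
        q=l==i; X=x[q].mean()+H*np.sin(.2443); print(nm,'x',X.round(4),'y',y[q].mean().round(4),'h',h[q].mean().round(4),st[i,4],'expected',lst)
E
```

```text
position: [0.5775, -0.0141, 0.0741]
contact_force: [0.1, 0.2, -1.6]
gripper_width: 0.0677
finger_force: 6.0
position: [0.5779, -0.0139, 0.0662]
contact_force: [-0.2, 0.3, -0.1]
gripper_width: 0.0671
finger_force: 4.0
position: [0.5777, -0.0139, 0.0651]
contact_force: [0.2, 0.3, -0.2]
gripper_width: 0.0925
finger_force: 0.0
position: [0.6057, -0.2044, 0.2157]
position: [0.5948, -0.3344, 0.2147]
32.7833
N x 0.0114 y 0.0002 h 0.0829 167 expected [-0.083, -0.04, 0.005]
N x -0.0336 y 0.001 h 0.0826 165 expected [-0.083, -0.04, 0.005]
N x -0.0773 y -0.001 h 0.0826 166 expected [-0.083, -0.04, 0.005]
W x -0.0356 y 0.0019 h 0.0543 1007 expected [-0.073, -0.007]
```

View pics/crop3.png

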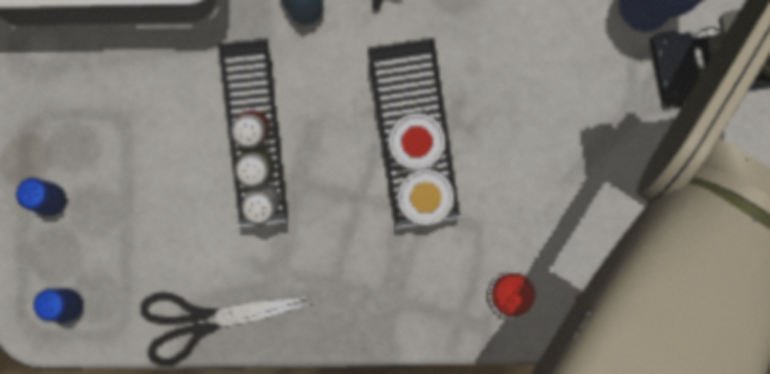

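All five are in place. The shakers sit 44 and 45 mm apart (expected 43 and 45), so they're touching each other. The 4–6 mm offset is the same everywhere, so it comes from my guess of the slide origin. The gripper is clear, so I'm handing in.

```bash
python3 -c "
from rig import order
print(order.finish_job())"
```

```text
the job is handed in; nothing more can be done
None
```

I stocked both slides from the stop up (narrow: white, olive-green, red shakers; wide: tan, red tubs) and handed the job in at about 33 s; the last top view showed all five home in their lanes, but no verdict came back.

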